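Put a soldered sample under the pull-out magnifier and hold the magnifier out

TASK

Set the steel cup with the soldered sample down upright in the middle of the inspection stand's round wooden pad, without tipping or dropping it, and let go of it. Then pull the sprung magnifier rod out by its upright knob to its length mark, where the black ring on the rod has just come fully out of the tube and the lens stands centred over the pad, and finish while holding it still there with the fingers, since it springs back when released. Leave the can, the wrench and the small anvil where they are.

Things in the scene. Friction and masses are not known exactly. Their poses are not given: they have to be found in the camera images.
- cup_center (a point): centre (30 mm above its underside, on its axis) of the loose steel sample cup: round, open on top, 54 mm outer diameter at the rim, 52 mm at the foot, 60 mm high, wall 2 mm, about 0.13 to 0.25 kg; a small copper pipe tee is fixed inside, below the rim. It starts upright on the bench, left of the stand. Its z axis is the cup's axis, up.
- stand: fixed inspection stand. Origin on the bench right under the tube's mouth; z up, +y = direction in which the rod is pulled (roughly to the robot's left). Dark base plate 90 mm wide in x, y = -200 to +340 mm, 10 mm thick; grey tube 28 mm diameter, axis 115 mm above the bench, y = -200 to 0, on two posts; round wooden pad 90 mm diameter centred at y = 280 mm, top 22 mm up.
- pad_top (a point): centre of the top face of the round wooden pad of the stand (22 mm above the bench, 280 mm from the tube mouth); axes as the stand's.
- knob (a point): where to grip the rod's upright knob: black plastic, round, 18 mm diameter, rising from the rod (axis 115 mm above the bench) to 168 mm. This point is on its axis, 152 mm above the bench; nothing else of the stand is higher than 131 mm. It moves with the rod along the stand's +y: 50 mm from the tube's mouth when the rod is in, 190 mm at the length mark. Axes as the stand's.
- pull_rod (a joint): how far the rod is pulled out, m: 0 = in (start), 0.140 = at the length mark (8 mm wide black ring on the 12 mm steel rod just fully out of the tube, its near edge flush with the mouth; lens centred over the pad), 0.180 = end stop. An inner spring pulls it back: about 2 N at 0, rising evenly to about 10 N at the mark; it does not latch.
- lens (a point): centre of the magnifier on the rod: clear lens in a black round rim 82 mm across and 10 mm thick, lying level at rod height (115 mm above the bench), 90 mm beyond the knob. Its underside is 110 mm above the bench; the rim of the cup standing on the pad is at 82 mm.
- flux_can: bystander: grey can with paper label, 66 mm diameter, 62 mm high, beyond the stand; origin at its underside.
- wrench: bystander: steel wrench about 180 mm long lying flat on the bench, on the left beyond the cup; origin under it at about its middle.
- anvil: bystander: small dark steel bench anvil, 45 x 60 mm and 42 mm high, on the robot's side of the stand; origin at its underside.
Things that resemble listed ones, but are neither listed nor needed, are in the scene too. What is shaped like the part that bears cup_center but yellow is not meant.

How it is judged:
On the way, in this order (a step that is already met when the one before it is completed fails the run):
1. the cup stands upright in the middle of the pad, let go (horizontal distance between cup_center and pad_top below 0.015 m and z of cup_center in the frame of pad_top between 0.025 and 0.034 m and angle between cup_center's own z axis and vertical below 0.08 rad and contact force between the fingers and cup below 0.05 N and linear speed of cup below 0.02 m/s), for 0.2 s.
2. the rod is held by the fingers at its length mark (value of joint pull_rod between 0.132 and 0.148 m and contact force between the fingers and pull_rod above 3 N and velocity of joint pull_rod below 0.02 m/s), for 0.5 s.
At the end, for the whole second after the job is handed in: The cup stands upright (within 0.08 rad) on the pad, its axis within 15 mm of the pad's centre, at rest and not touched by the fingers; the rod is still (under 10 mm/s) at 140 mm, within 8 mm either way, held against its spring by the fingers with more than 3 N; the program finishes while holding (all of step 1 and value of joint pull_rod between 0.132 and 0.148 m and contact force between the fingers and pull_rod above 3 N and velocity of joint pull_rod between -0.01 and 0.01 m/s); the arm keeps its last pose, push and grip.
It fails at once if the cup is tipped by more than 0.4 rad (angle between cup_center's own z axis and vertical above 0.4 rad).
It fails at once if the cup is dropped or thrown (moves faster than 0.45 m/s while not held) (contact force between the fingers and cup below 0.01 N and linear speed of cup above 0.45 m/s).
It fails at once if the can, the wrench or the anvil is moved by more than 20 mm (distance of any of flux_can, wrench, anvil from where it was at the start of the episode above 0.02 m).
It also fails if it takes over 51 s, if anything falls off the work surface, if the arm or the gripper's body presses on something with over 40 N, if the wrist force passes 120 N, or if a joint passes its speed limit or range.

ROBOT

A 6-joint arm with a two-finger parallel gripper is mounted at the origin on the work surface. World frame = base frame: x ahead of the robot, y to its left, z up, the work surface at z = 0. Lengths are in m, angles in rad, forces in N, time in s.
With the tool pointing down it reaches from about 0.35 to 0.975 m from the base axis. Payload 7.1 kg.
Tool frame: the origin (TCP) lies at the very end of the fingers, on their centre line; the grasp point (between the pads) lies 19 mm behind it; z points along the fingers, y is the line along which they close (so a half turn about z gives the same grasp; the last joint's range is limited). The gripper opens to 88 mm and grips with 3 to 60 N. Pads are 20 mm wide; open, the fingers measure 115 mm over their backs; the gripper's body (75 mm by 178 mm) begins 61 mm behind the grasp point.
Start: joints at [1.278, 0.423, 1.63, -0, 1.089, -0.019], TCP at [0.169, 0.602, 0.223] pointing down, gripper open.
Joint ranges: [-3, 3], [-0.9, 2.11], [0.09, 2.58], [-1.31, 4.45], [0.11, 2.69], [-2.54, 2.54]. Speed limits (rad/s): [2.39, 2.39, 3.01, 3.14, 3.14, 3.14].

INTERFACE

Orientations are given as a unit quaternion [w, x, y, z].
In Python, from plant import ctrl, viewer gives the robot as it stands.
- The arm moves only by the tool arm_command, never from a script. Its argument "moves" is a list of rows, each an object with "xyz": the shift along the tool's x, y, z each as a share of 0.6 m, from -1 to 1, a list of three; "yaw": the turn about the tool's z as a share of 180 degrees, from -1 to 1; "fingers": the opening, from 0 (shut) to 1 (fully open). A call has 1 to 12 rows; each row shifts and turns the commanded pose from where the row before left it, along the tool's axes as they then stand; what a row does not reach is not made up. A row lasts 1/8 s, in which the tool goes at most 62.5 mm and 10.7 degrees, less where a joint would pass 70% of its speed; a pose out of reach is approached as far as the arm can. A call with a number of a shift or a turn outside -1 to 1 is refused whole. A call with a gripper value outside its range is refused whole. The fingers move at their own pace and stop on an object; "newtons" is the grip in N (left out, the last holds). Time passes only in rows, so rows that do not move let the fingers close. It gives the time, the measured TCP pose, the force, the opening and the grip force at its end, in the units of the state.
- ctrl.read_state(): the state, without advancing time (a new reading comes with each control period).
- viewer.snapshot(name): name is "scene" or "side" or "wrist"; returns the picture (480x640x3 uint8, blue, green, red); there is no depth.
- viewer.camera_info(name): a dict with "fx", "fy", "cx", "cy" (pixels), "D" ([k1, k2, p1, p2, k3] as OpenCV has them; the pictures are not rectified), "camera_from_world" (4x4, takes a point from world to camera coordinates). Camera axes: x right, y up, looking along -z (the intrinsics and any distortion apply to the point x, -y, -z); pixel columns grow to the right and rows downward; lengths in m; the calibration is good to about 2 mm. A picture is of the moment at which its call begins: read the wrist's pose just before it. camera_info takes no time and is no camera call; for the wrist camera it gives the pose at the moment of the call.
- ctrl.sign_off(): hands the job in; it is judged then, once.
Trained networks look in the newest picture that a camera, given by its name, has taken for a name from the list of things; names that differ only in an ending like _2 or _b are one class to them, and where a whole thing is asked for, a point or a joint stands for the part that bears it (a point fixed in the world has none). Each returns a list of dicts, best first, with "score" (0 to 1); they miss things now and then, are a little off and sometimes report something else, mostly with a low value. They report only what shows in the picture. A call takes as long as a camera call. They do not tell look-alikes from the thing itself.
- viewer.cut_out(camera, target): "mask" (480x640 bool, what is visible of it) and "bbox" ([centre column, centre row, width, height] in pixels, round what is visible of it).
- viewer.pinpoint(camera, target): "position" ([row, column] in pixels: a listed point, or the origin of a listed thing).
The state is a dict: "time_s": time; "q": joint angles; "joint_vel": joint speeds; "tau": joint torques, N m; "ee_pos": TCP position; "tool_rot": TCP orientation; "contact_force": force on the tool from outside, world axes, zero at the start; "torque": the same for the moment, N m; "finger_gap": opening from 0.0 (shut) to 1.0 (fully open); "grasp_force": force on a finger pad.
Only numpy, scipy, OpenCV 4.12 (cv2) and the standard library are available. Lean on these libraries where they do the work, as an engineer would, in place of code of your own. Each camera call takes 0.05 s, during which the arm holds its last target. There are 200 camera calls.

## Working session

There is one attempt and no reset: what is moved stays moved. The work goes in short steps, Python scripts to look and compute and a tool call to move; the robot and the scene stay as the last step left them, time stands still between calls to the robot, and variables do not carry over. Pictures are saved under pics/ and viewed, at most 10 in all, crops included, and the job is handed in when it is done.

Besides the shell and the picture viewer there is one more tool, called by a JSON object that holds its "method" and its "body". arm_command: Moves the arm, as the interface text tells. Its arguments: {"type":"object","properties":{"moves":{"type":"array","items":{"type":"object","properties":{"xyz":{"type":"array","items":{"type":"number"}},"yaw":{"type":"number"},"fingers":{"type":"number"}}}},"newtons":{"type":"number"}},"required":["moves"]}

```bash
mkdir -p pics; ls; cat > h.py <<'E'
import numpy as np, cv2
from plant import ctrl, viewer
def ray(cam, uv, info=None):
    i=info or viewer.camera_info(cam); K=np.array([[i["fx"],0,i["cx"]],[0,i["fy"],i["cy"]],[0,0,1.]])
    p=cv2.undistortPoints(np.array([[uv]],float),K,np.array(i["D"],float))[0,0]
    T=np.array(i["camera_from_world"]); R=T[:3,:3]; 
    return -R.T@T[:3,3], R.T@np.array([p[0],-p[1],-1.])
def atz(cam,uv,z,info=None):
    o,d=ray(cam,uv,info); return o+d*(z-o[2])/d[2]
E
python3 - <<'E'
from h import *
s=ctrl.read_state(); print(s["ee_pos"],s["tool_rot"],s["time_s"])
Z=dict(cup_center=.03,pad_top=.022,knob=.152,lens=.115,stand=0,flux_can=0,wrench=0,anvil=0)
ims=[]
for c in("scene","side"):
    im=viewer.snapshot(c); ims.append(im); cv2.imwrite(f"pics/{c}0.png",im)
    for n,z in Z.items():
        for r in viewer.pinpoint(c,n)[:3]:
            v,u=r["position"]; print(c,n,round(r["score"],2),round(u),round(v),atz(c,(u,v),z).round(3))
E
```

```text
pics
[0.16882529 0.60121805 0.22191767] [-1.19552454e-04  1.36486832e-01  9.90641606e-01 -7.33873318e-04] 0.0
scene cup_center 0.97 410 254 [0.488 0.248 0.03 ]
scene cup_center 0.78 462 252 [0.449 0.348 0.03 ]
scene pad_top 0.74 321 271 [0.582 0.094 0.022]
scene knob 0.64 213 188 [ 0.556 -0.134  0.152]
scene lens 0.83 251 222 [ 0.588 -0.042  0.115]
scene stand 0.62 199 246 [ 0.565 -0.184  0.   ]
scene stand 0.55 255 219 [ 0.442 -0.109  0.   ]
scene flux_can 0.79 211 341 [ 0.789 -0.042  0.   ]
scene wrench 0.64 453 360 [0.701 0.368 0.   ]
scene anvil 0.62 257 208 [ 0.402 -0.12   0.   ]
side cup_center 0.89 370 334 [0.489 0.242 0.03 ]
side cup_center 0.61 407 383 [0.442 0.342 0.03 ]
side knob 0.65 332 163 [ 0.565 -0.124  0.152]
side lens 0.83 325 197 [ 0.575 -0.049  0.115]
side lens 0.17 209 402 [0.675 0.477 0.115]
side stand 0.78 334 216 [ 0.558 -0.194  0.   ]
side flux_can 0.71 223 245 [ 0.775 -0.047  0.   ]
side wrench 0.63 206 399 [0.714 0.364 0.   ]
side anvil 0.68 414 235 [ 0.391 -0.123  0.   ]
```

View pics/scene0.png

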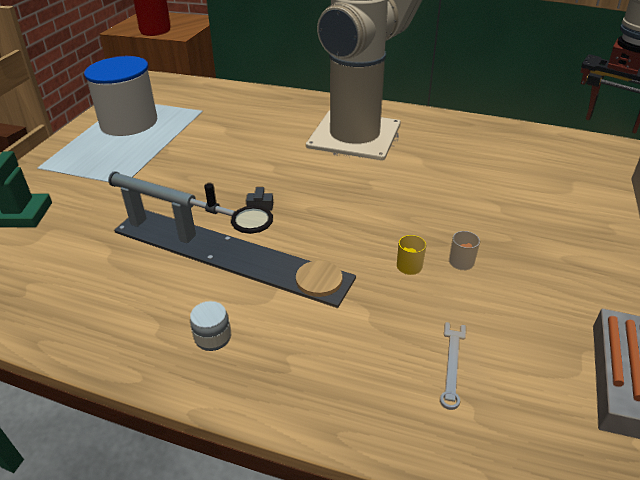

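```bash
python3 - <<'E'
from h import *
im=cv2.imread("pics/scene0.png"); cv2.imwrite("pics/crop.png",cv2.resize(im[210:300,360:500],None,fx=5,fy=5,interpolation=cv2.INTER_CUBIC))
# stand frame from scene+side
s=ctrl.read_state();print(s["time_s"])
E
```

```text
0.9
```

View pics/crop.png

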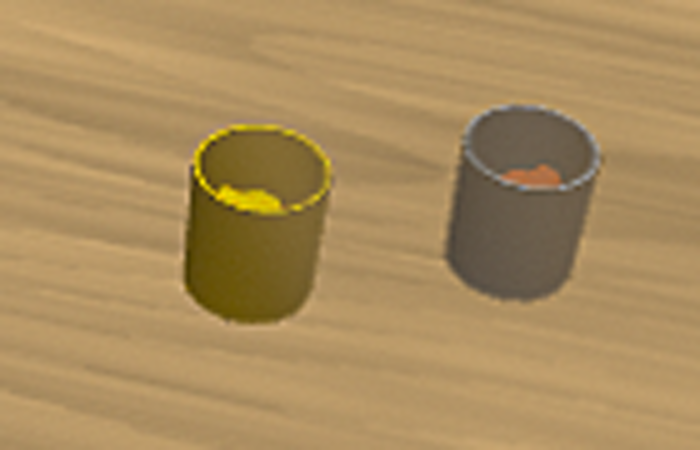

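View pics/side0.png

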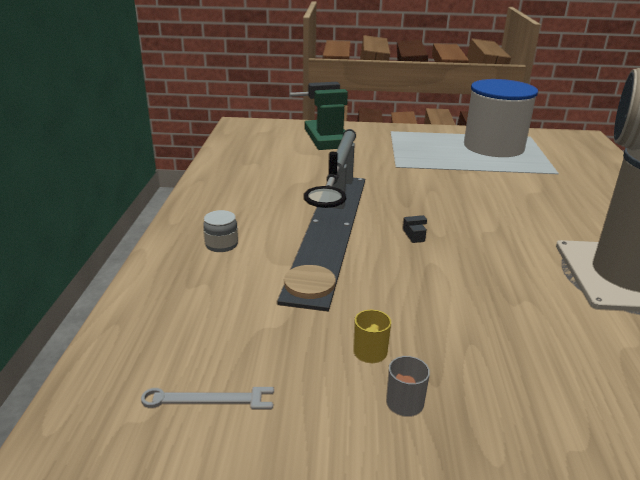

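Two cups: the yellow one at scene pixel (410,254) and the grey steel one with a copper tee at (462,252). The crop confirms that the grey one at about (0.446, 0.345) m is meant, since yellow is excluded. The side view agrees: steel cup at (407,383), yellow at (371,335), pad at (310,281), lens at (325,197).

{"method": "arm_command", "body": {"moves": [{"xyz": [-0.07,-0.036,0],"yaw": 0,"fingers": 1},{"xyz": [-0.07,-0.036,0],"yaw": 0,"fingers": 1},{"xyz": [-0.07,-0.036,0],"yaw": 0,"fingers": 1},{"xyz": [-0.07,-0.036,0],"yaw": 0,"fingers": 1},{"xyz": [-0.07,-0.036,0],"yaw": 0,"fingers": 1},{"xyz": [-0.07,-0.036,0],"yaw": 0,"fingers": 1},{"xyz": [-0.07,-0.036,0],"yaw": 0,"fingers": 1},{"xyz": [-0.07,-0.036,0],"yaw": 0,"fingers": 1},{"xyz": [0,0,0],"yaw": 0.055,"fingers": 1},{"xyz": [0,0,0],"yaw": 0.055,"fingers": 1},{"xyz": [0,0,0],"yaw": 0.055,"fingers": 1},{"xyz": [0,0,0],"yaw": 0.055,"fingers": 1}]}}

```text
time_s: 2.4
ee_pos: [0.4458, 0.3444, 0.2228]
tool_rot: [0.0, 0.467, 0.884, 0.0]
contact_force: [0.5, 0.1, -0.0]
finger_gap: 1.0
grasp_force: 0.0
```

```bash
cat >> h.py <<'E'
from scipy.spatial.transform import Rotation as Ro
def pose():
    s=ctrl.read_state(); R=Ro.from_quat(np.roll(s["tool_rot"],-1)).as_matrix()
    print("t",s["time_s"],"tcp",np.round(s["ee_pos"],4),"closing angle",np.degrees(np.arctan2(R[1,1],R[0,1])).round(1),"gap",s["finger_gap"],"grip",s["grasp_force"],"F",np.round(s["contact_force"],1))
    return np.array(s["ee_pos"]),R
def togo(target):
    p,R=pose(); print("shares",(R.T@(np.array(target)-p)/0.6).round(4))
def rimfit(cam,z,tgt="cup_center"):
    pass
E
python3 - <<'E'
from h import *
pose()
i=viewer.camera_info("wrist"); im=viewer.snapshot("wrist"); cv2.imwrite("pics/w1.png",im)
for n,z in dict(cup_center=.03,pad_top=.022,knob=.152,lens=.115).items():
    for r in viewer.pinpoint("wrist",n)[:3]:
        v,u=r["position"]; print(n,round(r["score"],2),round(u),round(v),atz("wrist",(u,v),z,i).round(4))
E
```

```text
t 2.4 tcp [0.4458 0.3444 0.2228] closing angle 34.4 gap 1.0002273927648537 grip 0.0 F [ 0.5  0.1 -0. ]
cup_center 0.79 308 316 [0.4919 0.25   0.03  ]
cup_center 0.7 322 202 [0.4419 0.3463 0.03  ]
pad_top 0.59 304 464 [0.5905 0.0926 0.022 ]
```

View pics/w1.png

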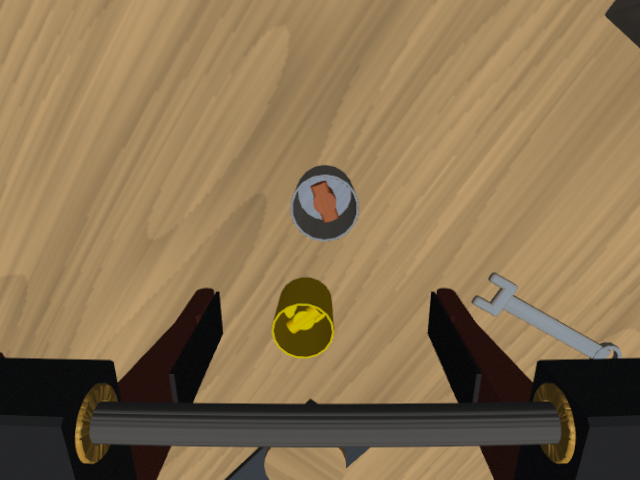

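The wrist view shows the steel cup with its copper tee, rim centred at about (324,208). The yellow cup is at about (303,330) and the wood pad is at the bottom (305,465). I'll check the rim position, then descend.

```bash
python3 - <<'E'
from h import *
print(atz("wrist",(324.5,208),.06).round(4))
togo([.4425,.346,.03])
E
```

```text
[0.4426 0.3489 0.06  ]
t 2.65 tcp [0.4457 0.3445 0.2227] closing angle 34.9 gap 1.0016986997213755 grip 0.0 F [ 0.1 -0.  -0.8]
shares [ 0.0051 -0.0029  0.3212]
```

{"method": "arm_command", "body": {"moves": [{"xyz": [0.006,-0.002,0.05],"yaw": 0,"fingers": 1},{"xyz": [0,0,0.07],"yaw": 0,"fingers": 1},{"xyz": [0,0,0.07],"yaw": 0,"fingers": 1},{"xyz": [0,0,0.07],"yaw": 0,"fingers": 1},{"xyz": [0,0,0.05],"yaw": 0,"fingers": 1},{"xyz": [0,0,0.024],"yaw": 0,"fingers": 1},{"xyz": [0,0,0],"yaw": 0,"fingers": 0.5},{"xyz": [0,0,0],"yaw": 0,"fingers": 0.4},{"xyz": [0,0,0],"yaw": 0,"fingers": 0.4},{"xyz": [0,0,0],"yaw": 0,"fingers": 0.4}], "newtons": 20}}

```text
time_s: 3.9
ee_pos: [0.4432, 0.3472, 0.0232]
tool_rot: [0.0, 0.464, 0.886, 0.001]
contact_force: [1.3, -0.9, 2.5]
finger_gap: 0.596
grasp_force: 20.0
```

{"method": "arm_command", "body": {"moves": [{"xyz": [0,0,-0.02],"yaw": 0,"fingers": 0.4},{"xyz": [0,0,-0.04],"yaw": 0,"fingers": 0.4},{"xyz": [0,0,-0.05],"yaw": 0.03,"fingers": 0.4},{"xyz": [0,0,-0.05],"yaw": 0.05,"fingers": 0.4},{"xyz": [0,0,-0.02],"yaw": 0.05,"fingers": 0.4},{"xyz": [0,0,0],"yaw": 0.05,"fingers": 0.4},{"xyz": [0,0,0],"yaw": 0.042,"fingers": 0.4},{"xyz": [0,0,0],"yaw": 0,"fingers": 0.4}]}}

```text
time_s: 4.9
ee_pos: [0.4426, 0.3467, 0.1309]
tool_rot: [-0.0, 0.738, 0.674, 0.0]
contact_force: [0.3, 0.1, -1.9]
finger_gap: 0.595
grasp_force: 20.0
```

```bash
python3 - <<'E'
from h import *
pose()
for c in("scene","side","wrist"):
    i=viewer.camera_info(c); im=viewer.snapshot(c); cv2.imwrite(f"pics/{c}2.png",im)
    print(c,ray(c,(320,240),i)[0].round(3))
    for n,z in dict(pad_top=.022,knob=.152,lens=.115,stand=0).items():
        for r in viewer.pinpoint(c,n)[:2]:
            v,u=r["position"]; print(n,round(r["score"],2),round(u),round(v),atz(c,(u,v),z,i).round(4))
# pad in first scene/side images: wood-ellipse check via cut_out of pad isn't available; lens rim via cut_out
E
```

```text
t 4.9 tcp [0.4426 0.3467 0.1309] closing angle -5.2 gap 0.5951401895970759 grip 20.00051799695939 F [ 0.3  0.1 -1.9]
scene [1.314 0.336 0.744]
pad_top 0.83 321 275 [0.5911 0.0967 0.022 ]
knob 0.84 211 194 [ 0.5728 -0.1296  0.152 ]
lens 0.39 211 195 [ 0.5301 -0.1573  0.115 ]
stand 0.9 200 243 [ 0.5552 -0.1866  0.    ]
side [0.536 0.921 0.582]
pad_top 0.72 314 278 [0.5836 0.0877 0.022 ]
pad_top 0.22 209 400 [0.7021 0.3864 0.022 ]
knob 0.92 335 162 [ 0.5605 -0.1328  0.152 ]
lens 0.8 323 198 [ 0.5783 -0.0424  0.115 ]
lens 0.28 223 242 [0.7298 0.1365 0.115 ]
stand 0.7 336 216 [ 0.5547 -0.193   0.    ]
stand 0.51 324 195 [ 0.5866 -0.2976  0.    ]
wrist [0.45  0.431 0.293]
```

View pics/wrist2.png

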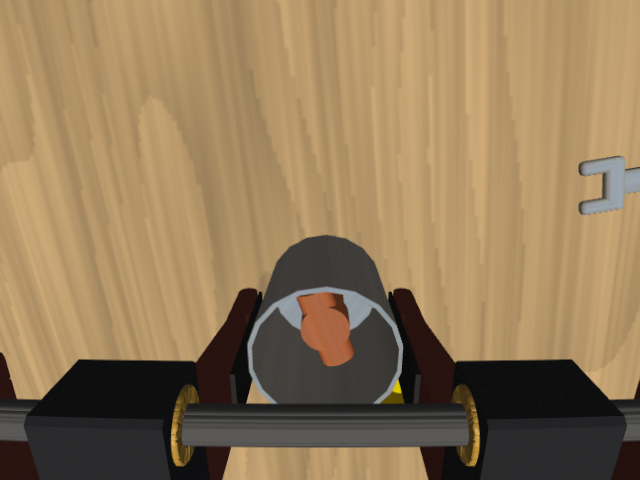

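The wrist view shows the cup held straight between the fingers, rim centre at about (325,345). The stand is out of view behind the gripper. I'll fit the stand pose from the plate and pad in the two fixed cameras.

```bash
python3 - <<'E'
from h import *
from scipy.optimize import minimize
infos={c:viewer.camera_info(c) for c in("scene","side")}
def proj(i,P):
    T=np.array(i["camera_from_world"]); q=(T[:3,:3]@P.T).T+T[:3,3]; q=q*[1,-1,-1]
    K=np.array([[i["fx"],0,i["cx"]],[0,i["fy"],i["cy"]],[0,0,1.]])
    return cv2.projectPoints(q,np.zeros(3),np.zeros(3),K,np.array(i["D"],float))[0][:,0]
def W(p,L):
    a=p[2]; L=np.array(L,float); return np.c_[p[0]+L[:,0]*np.sin(a)+L[:,1]*np.cos(a), p[1]-L[:,0]*np.cos(a)+L[:,1]*np.sin(a), L[:,2]]
t=np.linspace(0,2*np.pi,60)
pad=np.c_[45*np.cos(t),280+45*np.sin(t),22+0*t]/1e3; padb=pad-[0,0,.012]
plate=np.array([[-45,-200,10],[45,-200,10],[45,340,10],[-45,340,10]])/1e3
plateb=plate-[0,0,.01]
S={}
for c in infos:
    im=cv2.imread(f"pics/{c}0.png"); hsv=cv2.cvtColor(im,cv2.COLOR_BGR2HSV)
    S[c]=((hsv[...,2]<100)&(hsv[...,1]<110)).astype(np.uint8)
def cost(p):
    e=0
    for c,i in infos.items():
        m=np.zeros((480,640),np.uint8); 
        h=cv2.convexHull(np.r_[proj(i,W(p,plate)),proj(i,W(p,plateb))].astype(np.float32))
        roi=cv2.dilate(cv2.fillConvexPoly(np.zeros_like(m),np.round(h).astype(int),1),np.ones((13,13)))
        f=lambda h,v:cv2.fillConvexPoly(m,np.round(h*16).astype(int),v,shift=4)
        f(h,1); f(cv2.convexHull(np.r_[proj(i,W(p,pad)),proj(i,W(p,padb))].astype(np.float32)),0)
        # only use the pad half of the stand (nothing above it)
        use=cv2.fillConvexPoly(np.zeros_like(m),np.round(proj(i,W([.566,-.186,np.radians(85)],np.array([[-80,170,10],[80,170,10],[80,400,10],[-80,400,10]])/1e3))).astype(int),1)
        e+=((m!=S[c])&(use>0)).sum()
    return e
best=min((cost([x,y,a]),x,y,a) for x in np.arange(.55,.581,.004) for y in np.arange(-.2,-.17,.004) for a in np.radians(np.arange(80,91,1.)))
r=minimize(cost,best[1:],method="Nelder-Mead",options=dict(initial_simplex=np.array(best[1:])+np.array([[0,0,0],[.005,0,0],[0,.005,0],[0,0,.03]])))
p=r.x; print(best,r.fun,p,np.degrees(p[2]))
k=W(p,[[0,.28,.022],[0,.05,.152],[0,.14,.115]]);print("pad knob lens",k.round(4))
for c,i in infos.items():
    im=cv2.imread(f"pics/{c}0.png"); 
    for q in(plate,pad): cv2.polylines(im,[np.round(proj(i,W(p,q))).astype(int)],True,(0,0,255) if q is plate else (255,0,0),1)
    for u in proj(i,k): cv2.circle(im,tuple(np.round(u).astype(int)),2,(0,255,0),-1)
    S[c]=cv2.resize(im[130:310,100:370] if c=="scene" else im[130:310,210:480],(540,360))[:, :400]
cv2.imwrite("pics/fit.png",np.hstack([S["scene"],S["side"]]))
E
```

```text
(np.int64(611), np.float64(0.562), np.float64(-0.188), np.float64(1.4660765716752369)) 573.0 [ 0.56440707 -0.1884057   1.47194442] 84.33620299670929
pad knob lens [[ 0.592   0.0902  0.022 ]
 [ 0.5693 -0.1386  0.152 ]
 [ 0.5782 -0.0491  0.115 ]]
```

View pics/fit.png

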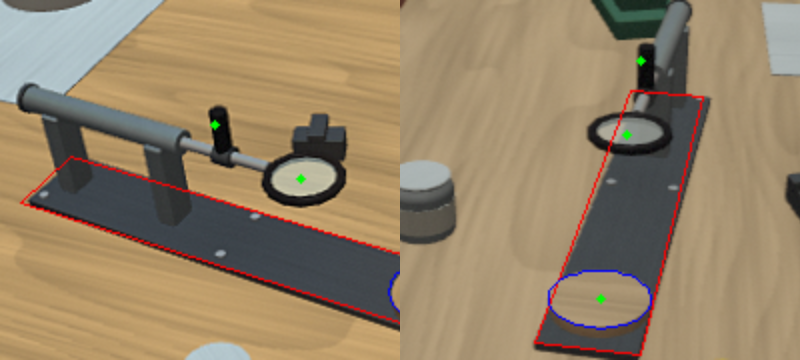

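The fit matches the images within about 3 mm: pad at about (0.590, 0.091). In the side view the knob and rod sit a few mm to the image right of the fitted dots.

{"method": "arm_command", "body": {"moves": [{"xyz": [-0.02,0.014,0],"yaw": 0,"fingers": 0.4},{"xyz": [-0.04,0.028,0],"yaw": 0,"fingers": 0.4},{"xyz": [-0.06,0.042,0],"yaw": 0,"fingers": 0.4},{"xyz": [-0.06,0.042,0],"yaw": 0,"fingers": 0.4},{"xyz": [-0.06,0.042,0],"yaw": 0,"fingers": 0.4},{"xyz": [-0.06,0.042,0],"yaw": 0,"fingers": 0.4},{"xyz": [-0.05,0.036,0],"yaw": 0,"fingers": 0.4},{"xyz": [-0.034,0.025,0],"yaw": 0,"fingers": 0.4},{"xyz": [-0.018,0.0125,0],"yaw": 0,"fingers": 0.4},{"xyz": [0,0,0],"yaw": 0,"fingers": 0.4},{"xyz": [0,0,0],"yaw": 0,"fingers": 0.4}]}}

```text
time_s: 7.02
ee_pos: [0.5894, 0.0916, 0.1302]
tool_rot: [-0.0, 0.739, 0.674, -0.0]
contact_force: [-0.6, 0.4, -2.4]
finger_gap: 0.595
grasp_force: 20.0
```

```bash
python3 - <<'E'
from h import *
pose(); ims=[]
for c in("scene","side","wrist"):
    im=viewer.snapshot(c); i=viewer.camera_info(c)
    T=np.array(i["camera_from_world"]); K=np.array([[i["fx"],0,i["cx"]],[0,i["fy"],i["cy"]],[0,0,1.]])
    t=np.linspace(0,2*np.pi,60); P=np.c_[.590+.045*np.cos(t),.091+.045*np.sin(t),.022+0*t]
    q=((T[:3,:3]@P.T).T+T[:3,3])*[1,-1,-1]
    u=cv2.projectPoints(q,np.zeros(3),np.zeros(3),K,np.array(i["D"],float))[0][:,0]
    cv2.polylines(im,[np.round(u).astype(int)],True,(0,0,255),1)
    m=u.mean(0).astype(int); 
    ims.append(cv2.resize(im[180:310,250:380] if c!="wrist" else im,(0,0),fx=1 if c=="wrist" else 3,fy=1 if c=="wrist" else 3))
a=np.vstack([ims[0],ims[1]])[:, :]; a=cv2.resize(a,(290,580))
o=np.zeros((580,790,3),np.uint8); o[:,:290]=a; o[:375,290:]=cv2.resize(ims[2],(500,375)); cv2.imwrite("pics/above.png",o)
E
```

```text
t 7.025 tcp [0.5894 0.0916 0.1302] closing angle -5.2 gap 0.5945812487484913 grip 19.99981631990522 F [-0.6  0.4 -2.4]
```

View pics/above.png

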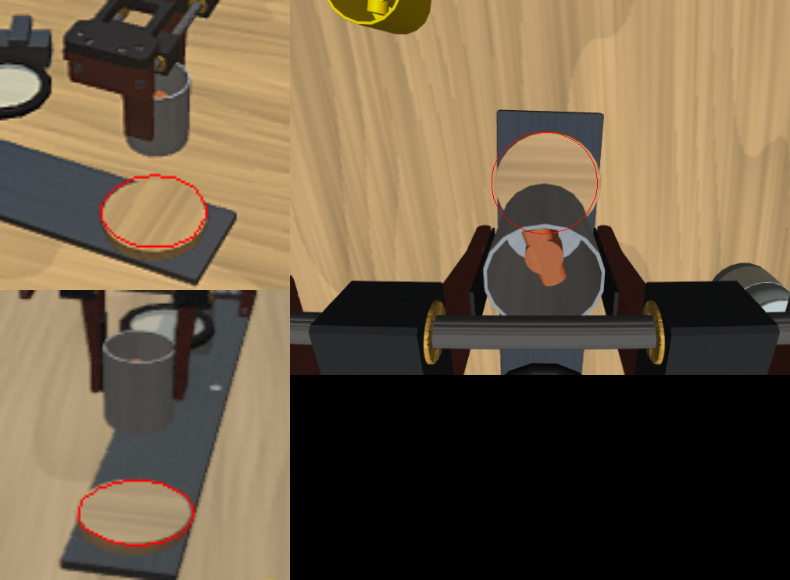

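The pad circle fits in all three views; the wrist view suggests about +2 mm in x. Lowering now.

{"method": "arm_command", "body": {"moves": [{"xyz": [0,0.003,0.02],"yaw": 0,"fingers": 0.4},{"xyz": [0,0,0.035],"yaw": 0,"fingers": 0.4},{"xyz": [0,0,0.035],"yaw": 0,"fingers": 0.4},{"xyz": [0,0,0.025],"yaw": 0,"fingers": 0.4},{"xyz": [0,0,0.014],"yaw": 0,"fingers": 0.4},{"xyz": [0,0,0.008],"yaw": 0,"fingers": 0.4},{"xyz": [0,0,0.002],"yaw": 0,"fingers": 0.4},{"xyz": [0,0,0],"yaw": 0,"fingers": 0.4}]}}

```text
time_s: 8.18
ee_pos: [0.5922, 0.0909, 0.0473]
tool_rot: [0.0, 0.739, 0.674, 0.0]
contact_force: [-0.2, -0.2, -1.7]
finger_gap: 0.595
grasp_force: 20.0
```

{"method": "arm_command", "body": {"moves": [{"xyz": [0,0,0.002],"yaw": 0,"fingers": 0.4},{"xyz": [0,0,0.001],"yaw": 0,"fingers": 0.4},{"xyz": [0,0,0],"yaw": 0,"fingers": 0.4}]}}

```text
time_s: 8.55
ee_pos: [0.5919, 0.0909, 0.0452]
tool_rot: [0.0, 0.739, 0.674, 0.0]
contact_force: [0.2, -0.1, -1.1]
finger_gap: 0.599
grasp_force: 20.0
```

{"method": "arm_command", "body": {"moves": [{"xyz": [0,0,0.001],"yaw": 0,"fingers": 0.4},{"xyz": [0,0,0],"yaw": 0,"fingers": 0.62},{"xyz": [0,0,0],"yaw": 0,"fingers": 0.68},{"xyz": [0,0,0],"yaw": 0,"fingers": 0.8},{"xyz": [0,0,0],"yaw": 0,"fingers": 0.95},{"xyz": [0,0,0],"yaw": 0,"fingers": 0.95},{"xyz": [0,0,0],"yaw": 0,"fingers": 0.95}]}}

```text
time_s: 9.43
ee_pos: [0.5918, 0.0909, 0.0444]
tool_rot: [-0.0, 0.739, 0.674, -0.0]
contact_force: [0.5, 0.1, 0.3]
finger_gap: 0.949
grasp_force: 0.0
```

```bash
python3 - <<'E'
from h import *
pose()
for c in("scene","side"):
    im=viewer.snapshot(c); cv2.imwrite(f"pics/{c}3.png",im)
    for r in viewer.pinpoint(c,"cup_center")[:3]:
        v,u=r["position"]; print(c,round(r["score"],2),round(u),round(v),atz(c,(u,v),.052).round(3))
E
```

```text
t 9.425 tcp [0.5918 0.0909 0.0444] closing angle -5.2 gap 0.949310220508419 grip 0.0 F [0.5 0.1 0.3]
scene 0.93 411 254 [0.513 0.254 0.052]
scene 0.61 318 267 [0.602 0.095 0.052]
side 0.89 307 260 [0.598 0.076 0.052]
side 0.59 372 338 [0.489 0.279 0.052]
```

{"method": "arm_command", "body": {"moves": [{"xyz": [0,0,-0.02],"yaw": 0,"fingers": 0.95},{"xyz": [0,0,-0.04],"yaw": 0,"fingers": 0.95},{"xyz": [0,0,-0.06],"yaw": 0,"fingers": 0.95},{"xyz": [0,0,-0.08],"yaw": 0,"fingers": 0.95},{"xyz": [0,0,-0.08],"yaw": 0,"fingers": 0.95},{"xyz": [0,0,-0.04],"yaw": 0,"fingers": 0.95},{"xyz": [0,0,0],"yaw": 0,"fingers": 0.6}]}}

```text
time_s: 10.5
ee_pos: [0.5931, 0.091, 0.2394]
tool_rot: [0.001, 0.739, 0.674, 0.002]
contact_force: [0.7, 0.3, 0.5]
finger_gap: 0.874
grasp_force: 0.0
```

```bash
python3 - <<'E'
from h import *
pose()
o=[]
for c in("scene","side","wrist"):
    i=viewer.camera_info(c); im=viewer.snapshot(c); cv2.imwrite(f"pics/{c}4.png",im); o.append(im)
    for n,z in dict(cup_center=.052,knob=.152,lens=.115).items():
        for r in viewer.pinpoint(c,n)[:2]:
            v,u=r["position"]; print(c,n,round(r["score"],2),round(u),round(v),atz(c,(u,v),z,i).round(4))
a=np.vstack([cv2.resize(o[0][180:310,200:370],(340,260)),cv2.resize(o[1][130:310,240:410],(340,340))])
b=np.zeros((600,800,3),np.uint8); b[:,:340]=a; b[:345,340:]=cv2.resize(o[2],(460,345)); cv2.imwrite("pics/placed.png",b)
E
```

```text
t 10.5 tcp [0.5931 0.091  0.2394] closing angle -5.3 gap 0.8738395658345103 grip 0.0 F [0.7 0.3 0.5]
scene cup_center 0.8 318 266 [0.5989 0.0931 0.052 ]
scene cup_center 0.74 408 254 [0.5148 0.2484 0.052 ]
scene knob 0.88 213 194 [ 0.5714 -0.1263  0.152 ]
side cup_center 0.74 369 334 [0.4921 0.2685 0.052 ]
side cup_center 0.73 308 262 [0.5957 0.0831 0.052 ]
side lens 0.94 326 199 [ 0.5723 -0.0404  0.115 ]
wrist cup_center 0.89 178 26 [0.495  0.2404 0.052 ]
wrist cup_center 0.8 322 210 [0.5888 0.0901 0.052 ]
wrist lens 0.66 322 402 [ 0.5762 -0.051   0.115 ]
```

View pics/placed.png

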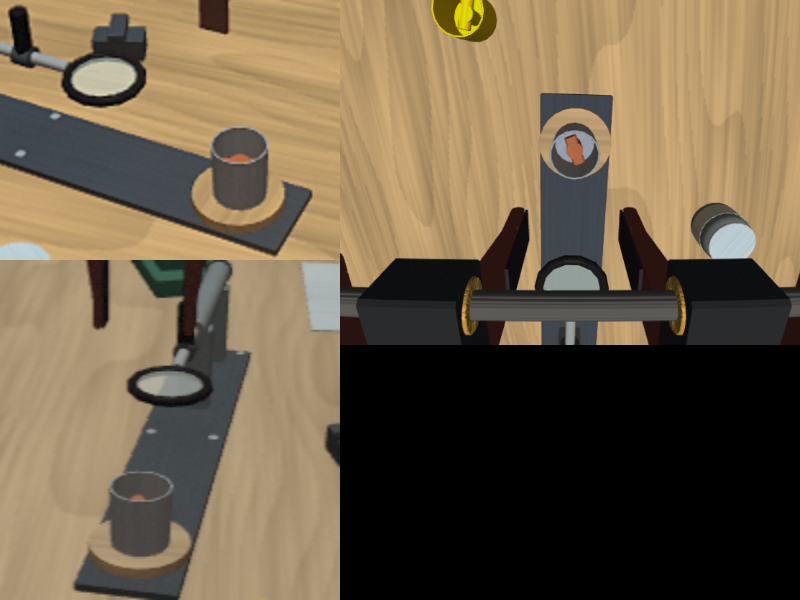

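The cup stands upright and centred on the pad, wrist pixel (322,210). The lens lies on the stand's line at wrist pixel (322,402), which puts the knob at about (0.567, -0.139). Next I move above it and turn so the fingers close along the pull direction.

{"method": "arm_command", "body": {"moves": [{"xyz": [-0.03,0,0],"yaw": 0,"fingers": 0.6},{"xyz": [-0.06,-0.002,0],"yaw": 0,"fingers": 0.6},{"xyz": [-0.08,-0.002,0],"yaw": 0,"fingers": 0.6},{"xyz": [-0.08,-0.002,0],"yaw": 0,"fingers": 0.6},{"xyz": [-0.07,-0.001,0],"yaw": 0,"fingers": 0.6},{"xyz": [-0.045,-0.001,0],"yaw": 0,"fingers": 0.6},{"xyz": [-0.021,0,0],"yaw": -0.045,"fingers": 0.6},{"xyz": [0,0,0],"yaw": -0.055,"fingers": 0.6},{"xyz": [0,0,0],"yaw": -0.055,"fingers": 0.6},{"xyz": [0,0,0],"yaw": -0.055,"fingers": 0.6},{"xyz": [0,0,0],"yaw": -0.055,"fingers": 0.6},{"xyz": [0,0,0],"yaw": -0.055,"fingers": 0.6}]}}

```text
time_s: 12.6
ee_pos: [0.5653, -0.1404, 0.2365]
tool_rot: [0.0, 0.32, 0.947, -0.0]
contact_force: [0.2, 0.5, 0.3]
finger_gap: 0.598
grasp_force: 0.0
```

{"method": "arm_command", "body": {"moves": [{"xyz": [0,0,0],"yaw": -0.055,"fingers": 0.6},{"xyz": [0,0,0],"yaw": -0.055,"fingers": 0.6},{"xyz": [0,0,0],"yaw": -0.055,"fingers": 0.6},{"xyz": [0,0,0],"yaw": -0.011,"fingers": 0.6},{"xyz": [0,0,0],"yaw": 0,"fingers": 0.6}]}}

```text
time_s: 13.22
ee_pos: [0.5656, -0.1398, 0.2365]
tool_rot: [-0.0, 0.054, 0.999, -0.0]
contact_force: [0.3, -0.0, -0.5]
finger_gap: 0.604
grasp_force: 0.0
```

```bash
python3 - <<'E'
from h import *
pose()
for c in("scene","side","wrist"):
    i=viewer.camera_info(c); im=viewer.snapshot(c); cv2.imwrite(f"pics/{c}5.png",im)
    for n,z in dict(knob=.152,lens=.115).items():
        for r in viewer.pinpoint(c,n)[:2]:
            v,u=r["position"]; print(c,n,round(r["score"],2),round(u),round(v),atz(c,(u,v),z,i).round(4))
E
```

```text
t 13.225 tcp [ 0.5656 -0.1398  0.2365] closing angle 83.9 gap 0.6039998204571512 grip 0.0 F [ 0.3 -0.  -0.5]
scene knob 0.7 212 190 [ 0.562  -0.1319  0.152 ]
scene lens 0.83 253 217 [ 0.5722 -0.0451  0.115 ]
side knob 0.56 335 161 [ 0.5598 -0.1365  0.152 ]
side lens 0.95 324 195 [ 0.5774 -0.0577  0.115 ]
wrist knob 0.84 328 245 [ 0.5651 -0.1376  0.152 ]
wrist lens 0.59 457 232 [ 0.5769 -0.0477  0.115 ]
```

View pics/wrist5.png

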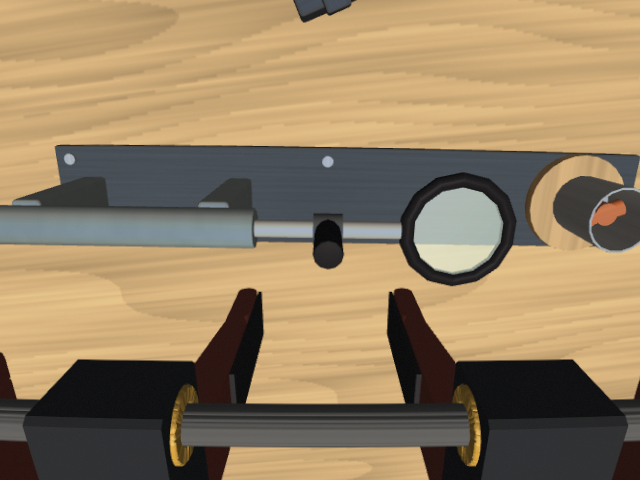

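The knob stands between the fingers at wrist pixel (328,245), about 2 mm off the tool centre. I'll descend and grip.

{"method": "arm_command", "body": {"moves": [{"xyz": [0,0.003,0.02],"yaw": 0,"fingers": 0.6},{"xyz": [0,0,0.04],"yaw": 0,"fingers": 0.6},{"xyz": [0,0,0.05],"yaw": 0,"fingers": 0.6},{"xyz": [0,0,0.04],"yaw": 0,"fingers": 0.6},{"xyz": [0,0,0.019],"yaw": 0,"fingers": 0.6},{"xyz": [0,0,0],"yaw": 0,"fingers": 0.3},{"xyz": [0,0,0],"yaw": 0,"fingers": 0.1},{"xyz": [0,0,0],"yaw": 0,"fingers": 0.1},{"xyz": [0,0,0],"yaw": 0,"fingers": 0.1},{"xyz": [0,0,0],"yaw": 0,"fingers": 0.1}], "newtons": 40}}

```text
time_s: 14.92
ee_pos: [0.5664, -0.1377, 0.1358]
tool_rot: [0.001, 0.052, 0.999, -0.0]
contact_force: [-0.6, 0.2, 4.5]
finger_gap: 0.195
grasp_force: 40.0
```

{"method": "arm_command", "body": {"moves": [{"xyz": [0,0.01,0],"yaw": 0,"fingers": 0.1},{"xyz": [0,0.02,0],"yaw": 0,"fingers": 0.1},{"xyz": [0,0.03,0],"yaw": 0,"fingers": 0.1},{"xyz": [0,0.03,0],"yaw": 0,"fingers": 0.1},{"xyz": [0,0.03,0],"yaw": 0,"fingers": 0.1},{"xyz": [0,0.02,0],"yaw": 0,"fingers": 0.1},{"xyz": [0,0.01,0],"yaw": 0,"fingers": 0.1},{"xyz": [0,0,0],"yaw": 0,"fingers": 0.1}]}}

```text
time_s: 15.92
ee_pos: [0.5773, -0.0483, 0.1358]
tool_rot: [0.002, 0.052, 0.999, -0.001]
contact_force: [3.6, -7.4, 2.0]
finger_gap: 0.195
grasp_force: 40.0
```

{"method": "arm_command", "body": {"moves": [{"xyz": [-0.001,0.02,0],"yaw": 0,"fingers": 0.1},{"xyz": [-0.001,0.025,0],"yaw": 0,"fingers": 0.1},{"xyz": [0,0.02,0],"yaw": 0,"fingers": 0.1},{"xyz": [0,0.012,0],"yaw": 0,"fingers": 0.1},{"xyz": [0,0.006,0],"yaw": 0,"fingers": 0.1},{"xyz": [0,0,0],"yaw": 0,"fingers": 0.1},{"xyz": [0,0,0],"yaw": 0,"fingers": 0.1}]}}

```text
time_s: 16.8
ee_pos: [0.5831, 0.0002, 0.1358]
tool_rot: [0.002, 0.052, 0.999, -0.001]
contact_force: [3.0, -10.2, 4.3]
finger_gap: 0.196
grasp_force: 40.0
```

```bash
python3 - <<'E'
from h import *
p,_=pose(); print(np.linalg.norm(p[:2]-[.5664,-.1377]))
o=[]
for c in("scene","side","wrist"):
    im=viewer.snapshot(c); i=viewer.camera_info(c); o.append(im); cv2.imwrite(f"pics/{c}6.png",im)
    for n,z in dict(knob=.152,lens=.115,cup_center=.052).items():
        for r in viewer.pinpoint(c,n)[:2]:
            v,u=r["position"]; print(c,n,round(r["score"],2),round(u),round(v),atz(c,(u,v),z,i).round(4))
b=np.zeros((600,800,3),np.uint8)
b[:300,:400]=cv2.resize(o[0][170:320,170:370],(400,300)); b[300:,:400]=cv2.resize(o[1][110:310,200:467],(400,300))
b[:300,400:]=cv2.resize(o[2],(400,300)); b[300:,400:]=cv2.resize(o[2][150:300,100:300],(400,300)); cv2.imwrite("pics/pulled.png",b)
E
```

```text
t 16.8 tcp [5.831e-01 2.000e-04 1.358e-01] closing angle 84.1 gap 0.19638104263233075 grip 40.00366151332855 F [  3.  -10.2   4.3]
0.1389466049631734
scene knob 0.6 275 210 [0.5832 0.0059 0.152 ]
scene lens 0.83 318 239 [0.5976 0.0933 0.115 ]
scene lens 0.17 319 266 [0.6651 0.1178 0.115 ]
scene cup_center 0.73 320 266 [0.5992 0.0968 0.052 ]
scene cup_center 0.71 407 256 [0.5202 0.2475 0.052 ]
side knob 0.81 320 190 [0.5813 0.0036 0.152 ]
side lens 0.67 310 232 [0.5914 0.0903 0.115 ]
side cup_center 0.61 307 262 [0.597  0.0848 0.052 ]
side cup_center 0.56 369 333 [0.4928 0.2668 0.052 ]
wrist knob 0.6 322 327 [ 0.5812 -0.0008  0.152 ]
wrist knob 0.6 299 443 [ 0.6368 -0.0166  0.152 ]
wrist lens 0.62 517 295 [0.5948 0.0906 0.115 ]
```

View pics/pulled.png

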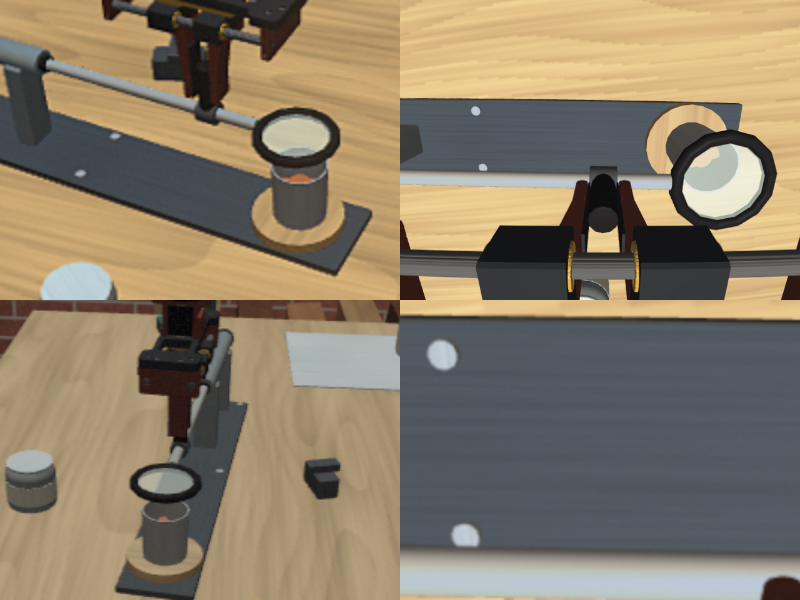

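The lens is centred over the cup and pad, and the wrist force is about 10 N, as expected at the mark. One numeric check of the ring at the tube mouth.

```bash
python3 - <<'E'
from h import *
i=viewer.camera_info("scene"); T=np.array(i["camera_from_world"]); K=np.array([[i["fx"],0,i["cx"]],[0,i["fy"],i["cy"]],[0,0,1.]])
d=np.array([.1,.995,0]); b=np.array([.5831,.0002,.115])
ys=np.arange(-215,-110,2.5)/1e3
q=((T[:3,:3]@(b+ys[:,None]*d).T).T+T[:3,3])*[1,-1,-1]
u=cv2.projectPoints(q,np.zeros(3),np.zeros(3),K,np.array(i["D"],float))[0].astype(np.float32)
for f in("scene6","scene5"):
    g=cv2.cvtColor(cv2.imread(f"pics/{f}.png"),cv2.COLOR_BGR2GRAY).astype(np.float32)
    for o in(-1,1): print(f,o,cv2.remap(g,u+np.float32([0,o]),None,cv2.INTER_LINEAR).ravel().round().astype(int))
print((ys*1000)[[0,-1]],u[[0,-1]].round())
E
```

```text
scene6 -1 [120 120 120 119 119 119 119 122 125  86  42  27  26  12 138 155 151 148
 148 150 149 151 153 151 151 153 153 152 152 154 153 153 157 154 155 157
 155 155 156 157 155 157]
scene6 1 [103 103 103 103 103 104 105 107  93  66  32  16  14  15  76  77  79  82
  64  77  78  68  68  79  73  71  81  80  73  81  81  77  83  86  79  81
  87  84  85  89  88  88]
scene5 -1 [120 119 118 118 118 118 117 119 123  81  49 113 148 147 146 148 147 146
 147 149 148 148 150 150 151 145  93  64  47  16  22  53  70  64  44 116
 162 155 154 155 155 155]
scene5 1 [101 103 103 102 103 102 103 107  90  59  51  70  74  75  74  65  75  80
  63  76  78  67  67  78  73  61  50  53  56  56  56  56  57  47  39  79
  93  89  86  89  86  86]
[-215.  -112.5] [[[178. 199.]]

 [[222. 211.]]]
```

The dark ring spans about 8 mm right from the tube mouth, so the rod is at the mark. I'll hold a little longer, then hand in.

{"method": "arm_command", "body": {"moves": [{"xyz": [0,0,0],"yaw": 0,"fingers": 0.1},{"xyz": [0,0,0],"yaw": 0,"fingers": 0.1},{"xyz": [0,0,0],"yaw": 0,"fingers": 0.1},{"xyz": [0,0,0],"yaw": 0,"fingers": 0.1},{"xyz": [0,0,0],"yaw": 0,"fingers": 0.1},{"xyz": [0,0,0],"yaw": 0,"fingers": 0.1}]}}

```text
time_s: 18.15
ee_pos: [0.5831, 0.0002, 0.1358]
tool_rot: [0.002, 0.052, 0.999, -0.001]
contact_force: [2.8, -11.4, 3.7]
finger_gap: 0.199
grasp_force: 40.0
```

```bash
python3 -c "
from h import *
pose(); print(ctrl.sign_off())"
```

```text
t 18.15 tcp [5.831e-01 2.000e-04 1.358e-01] closing angle 84.1 gap 0.1987975731195567 grip 40.00380992889404 F [  2.8 -11.4   3.7]
the job is handed in; nothing more can be done
None
```

The steel cup is standing upright in the middle of the pad, released, and the magnifier rod is gripped and held at its length mark; I handed the job in at about 18 s, and no verdict came back.

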